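Refit the air-filter cassette in the airbox

ROBOT

A 6-joint arm with a two-finger parallel gripper is mounted at the origin on a cart in front of the work surface, level with it; the furniture and walls round the work are solid. World frame = base frame: x ahead of the robot, y to its left, z up, the work surface at z = 0. Lengths are in m, angles in rad, forces in N, time in s.
With the tool pointing down it reaches from about 0.3 to 0.95 m from the base axis. Payload 3.1 kg.
Tool frame: the origin (TCP) lies on the centre line of the jaws, within the pads' length; the fingertips stand 19 mm ahead of it and the grasp point (between the pads) is the TCP; z points along the fingers, y is the line along which they close (so a half turn about z gives the same grasp; the last joint's range is limited). The gripper opens to 85 mm and grips with 20 to 120 N. Pads are 22 mm wide; open, the fingers measure 114 mm over their backs; the gripper's body (76 mm by 85 mm) begins 54 mm behind the grasp point. The pads swing forward as they close: fully open they stand 13 mm farther back than shut.
Start: joints at [1.051, 0.308, 1.634, -0, 1.2, -0.07], TCP at [0.272, 0.563, 0.25] pointing down, gripper open.
Joint ranges: [-3.06, 3.06], [-0.79, 1.96], [0.05, 2.63], [-1.19, 4.34], [0.05, 2.64], [-2.94, 2.94]. Speed limits (rad/s): [2.79, 2.79, 3.14, 3.14, 3.14, 3.14].

INTERFACE

Orientations are given as [roll, pitch, yaw] about the fixed x, y, z axes, in that order (R = Rz(yaw) Ry(pitch) Rx(roll)).
In Python, from cell import env gives the robot as it stands. The module is installed in compiled form; this text tells all that it offers. Calls block until the motion is done:
- env.move_to(position, orientation): joint-space move of the TCP to a pose.
- env.movel(position, ori=None, rate=0.15, stop_force=None): straight line of the TCP; ori=None keeps the orientation; rate is the mean speed in m/s. With stop_force (N) it stops when the force on the tool has changed by that much, and returns True; else False.
- env.set_joints(angles): joint-space move.
- env.move_gripper(opening, grip_force=None): finger opening in m; grip_force is the grip in N (None keeps the last); returns when the fingers have stopped.
- env.pause(seconds).
- env.solve_ik(position, orientation): joint angles nearest the present ones, or None.
- env.get_obs(): the state.
- env.get_image(name): name is "scene" or "top"; returns (picture, depth): 480x640x3 uint8, blue, green, red; 480x640 float32, m along the optical axis (not along the pixel's ray), 0 where there is no reading.
- env.camera_model(name): a dict with "mtx" (3x3 intrinsics, pixels), "k1" (the pictures are not rectified: a ray, as slopes to the right and down, at radius r is drawn at 1 + k1 r^2 times it, then the intrinsics apply), "R" (3x3) and "t" (3): a world point X has camera coordinates R X + t. Camera axes: x right, y down, z forward; pixel columns grow to the right and rows downward; lengths in m; the calibration is good to about 2 mm. A picture is of the moment at which its call begins. camera_model takes no time and is no camera call.
A pose or a line that the arm cannot do raises env.Unreachable and nothing moves.
- env.close_job(): hands the job in; it is judged then, once.
The state is a dict: "time": time; "joint_positions": joint angles; "joint_vel": joint speeds; "joint_torque": joint torques, N m; "tcp_pos": TCP position; "tool_rot": TCP orientation; "ft_force": force on the tool from outside, world axes, zero at the start; "ft_torque": the same for the moment, N m; "gripper_width": finger opening in m; "grasp_force": force on a finger pad.
Only numpy, scipy, OpenCV 4.12 (cv2) and the standard library are available. Lean on these libraries where they do the work, as an engineer would, in place of code of your own. Each camera call takes 0.05 s, during which the arm holds its last target. There are 200 camera calls.

TASK

Finish the engine service by refitting the air-filter cassette in the open airbox: pick it up by its pull rib, slip its flat tongue under the retaining lip with the other end held up, slide it in until you feel it meet the stop, then swing it down flat and press until the spring catch snaps closed over the heel tab. The frame is brittle, so feel your way and never load the cassette against the airbox with more than about 25 N, and do not push the spark plugs and the ratchet beside the box about. Leave the cassette seated flat and latched, and let go of it.

Things in the scene. Friction and masses are not known exactly. Their poses are not given: they have to be found in the camera images.
- airbox: Open lower half of an engine air cleaner: black tub 198 x 118 mm with a grey seat frame on top, screwed to a plywood board 250 x 180 x 12 mm, fixed to the bench, level. Origin: centre of the board's underside, on the bench; z up; +x points from the spring catch to the retaining lip. An outlet spigot 34 mm wide sticks out 31 mm from the tub's -y side, below the seat.
- seat_datum (a point): Point of the airbox at (0, 0, 50) mm: nominal middle of the seat plane on which the cassette lies; axes as the airbox's. The whole seat frame (seat, guides, stop, lip, catch) is screwed on through slotted holes and sits up to 6 mm towards +x or -x of this datum; how much is not reported and must be felt or seen. It does not shift under 30 N. Side guides at y = +-47.5 mm, 12 mm high.
- lip_datum (a point): Point of the airbox at (71, 0, 57) mm: nominal underside of the retaining lip's free edge; axes as the airbox's. Lip 80 mm wide, 4 mm thick, its underside 7 mm over the seat; 8 mm behind its edge (+x) a stop wall closes the gap, end cheeks at y = +-40 mm. Like the whole seat frame it really sits up to 6 mm to +x or -x of this. The lip and stop are rigid.
- catch (a joint): Travel in m of the spring catch, a bevelled steel bolt at the seat's -x end that slides to -x: 0 closed, 0.007 fully back; spring 2 N plus 0.5 N/mm. A heel tab pressed down on the bevel with 4 to 10 N drives it back about 3 mm; once the tab has passed it snaps closed (below 0.001). If the cassette is more than about 1 mm short of the stop, the tab lands on the bolt's flat top and jams.
- catch_datum (a point): Point of the airbox at (-70, 0, 57) mm: nominal lower tip of the catch's nose, 28 mm wide, axes as the airbox's; really up to 6 mm to +x or -x of it. From 1.5 mm above the tip the bevel rises 8.5 mm over 4.3 mm towards -x, then the top is flat, 17 mm over the seat. Behind it the catch housing, 40 mm wide, top 20 mm over the seat, from 13 to 35 mm behind the tip.
- cassette: Air-filter cassette, loose, flat on the bench: black frame 130 (x) x 90 (y) x 16 mm with off-white paper pleats, 0.14 to 0.24 kg. Origin: centre of its underside; z up; +x points from the heel tab to the tongue. Seated, it lies on the seat plane with its x axis along the airbox's +x. With the tongue under the lip and its tip on the seat, a tilt of 12 to 20 degrees (heel up) passes freely.
- grip_rib (a point): Middle of the top edge of the cassette's pull rib, at (-20, 0, 41) mm of the cassette; axes as the cassette's. The rib runs along x, 64 mm long, 12 mm thick (y: grip it across this), and stands 25 mm high on the frame.
- tongue_tip (a point): Lower edge of the tip of the cassette's tongue, in its middle, at (79, 0, 0) mm of the cassette; axes as the cassette's. The tongue is a flat plate, 66 mm wide, 14 mm long (x = 65 to 79 mm), 4 mm thick (z = 0 to 4 mm).
- heel (a point): Lower edge of the end of the cassette's heel tab, in its middle, at (-73, 0, 0) mm of the cassette; axes as the cassette's. The tab is 30 mm wide, 8 mm long, 6 mm thick.
- spark_plug_a: Used spark plug, bystander, 23 x 82 x 20 mm, lying on the bench on the -y side of the airbox. Origin: centre of its underside, y along it.
- spark_plug_b: Second used spark plug, bystander, the same size, lying beside the first. Origin: centre of its underside, y along it.
- the_ratchet: Ratchet handle, bystander, 32 x 217 x 28 mm, lying on the bench beyond the spark plugs. Origin: centre of its underside, y along it.
Mind the look-alikes: they are no part of the job. There is more than one size of the cassette; the job needs the smaller.

How it is judged:
On the way:
1. the tongue is under the lip while the heel is still held up (x of tongue_tip in the frame of airbox between 0.0712 and 0.0875 m and z of tongue_tip in the frame of airbox between 0.047 and 0.056 m and y of tongue_tip in the frame of airbox between -0.006 and 0.006 m and z of heel in the frame of airbox above 0.068 m), for 0.1 s.
At the end, for the whole second after the job is handed in: The cassette lies flat on the seat (tongue tip and heel tab within 2.5 mm of the seat plane, so under the lip and under the catch; level within 0.03 rad), between the side guides, the tongue tip between 69.5 and 87.5 mm along the airbox's x, the catch closed (below 1 mm), at rest (x of tongue_tip in the frame of airbox between 0.0695 and 0.0875 m and z of tongue_tip in the frame of airbox between 0.047 and 0.0525 m and z of heel in the frame of airbox between 0.047 and 0.0525 m and y of tongue_tip in the frame of airbox between -0.006 and 0.006 m and angle between the z axis of cassette and the z axis of airbox, either way round below 0.03 rad and value of joint catch below 0.001 m and linear speed of cassette below 0.01 m/s); the robot touches nothing.
It fails at once if the cassette is loaded against the airbox with more than 30 N (contact force between cassette and airbox above 30 N).
It fails at once if a spark plug or the ratchet is pushed more than 25 mm (distance of any of spark_plug_a, spark_plug_b, the_ratchet from where it was at the start of the episode above 0.025 m).
It also fails if it takes over 58 s, if anything falls off the work surface, if the arm or the gripper's body presses on something with over 40 N, if the wrist force passes 120 N, or if a joint passes its speed limit or range.

## Working session

There is one attempt and no reset: what is moved stays moved. The work goes in short steps, each a Python script; the robot and the scene stay as the last script left them, time stands still between calls to the robot, and variables do not carry over. Pictures are saved under pics/ and viewed, at most 10 in all, crops included, and the job is handed in when it is done.

```bash
mkdir -p pics; python3 - <<'E'
from cell import env
import cv2,numpy as np
for n in("scene","top"):
    p,d=env.get_image(n);cv2.imwrite(f"pics/{n}0.png",p);np.savez(f"{n}0.npz",p=p,d=d)
    print(n,env.camera_model(n))
print(env.get_obs())
E
```

```text
scene {'mtx': array([[547.95367794,   0.        , 315.22639262],
       [  0.        , 547.95367794, 236.01471745],
       [  0.        ,   0.        ,   1.        ]]), 'k1': -0.11316074893715858, 'R': array([[ 0.59568812, -0.8031112 , -0.01296411],
       [-0.60978937, -0.44167325, -0.65808941],
       [ 0.52279307,  0.39992141, -0.75282818]]), 't': array([-0.23551257,  0.36611031,  1.12030121])}
top {'mtx': array([[589.77017961,   0.        , 314.72184701],
       [  0.        , 589.77017961, 239.75058996],
       [  0.        ,   0.        ,   1.        ]]), 'k1': -0.08335517610538501, 'R': array([[ 2.07981481e-02, -9.99782517e-01,  1.53495516e-03],
       [-9.93464793e-01, -2.08390135e-02, -1.12220500e-01],
       [ 1.12228081e-01,  8.09054669e-04, -9.93682144e-01]]), 't': array([0.03612257, 0.47388331, 1.33976611])}
{'time': 0.1, 'joint_positions': array([ 1.05128934e+00,  3.08924013e-01,  1.63504402e+00, -2.09688386e-05,
        1.19973292e+00, -6.97002726e-02]), 'joint_vel': array([-0.00068956, -0.00023373, -0.00239243,  0.00087119, -0.00064475,
       -0.00041518]), 'joint_torque': array([-7.91454822e-04, -4.16410017e+01, -2.77644306e+01, -4.01395789e-05,
        4.08279317e-03, -1.01647936e-05]), 'tcp_pos': array([0.27142245, 0.56220162, 0.24916536]), 'tool_rot': array([-3.13948811e+00, -1.27351946e-04,  2.69179343e+00]), 'ft_force': array([ 0.39135869, -0.02515528, -0.85136514]), 'ft_torque': array([ 0.02300122,  0.00294405, -0.01633536]), 'grasp_force': 0.0, 'gripper_width': 0.08524989517430091}
```

View pics/top0.png

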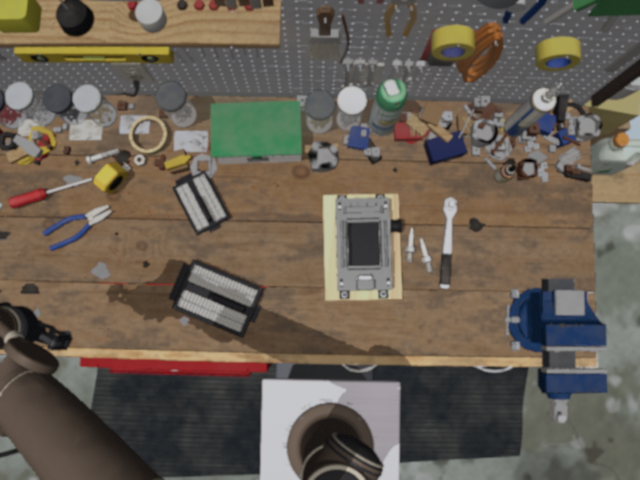

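View pics/scene0.png

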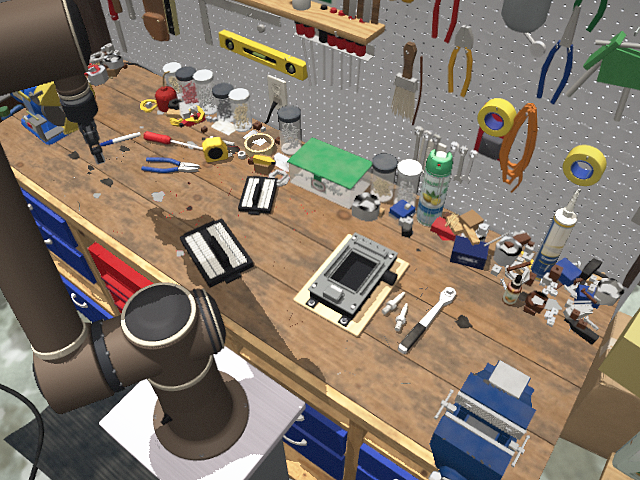

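The top view shows the airbox at about (363,246), spigot on the right at (396,225), and plugs and ratchet at (410,244), (426,253) and (447,245). There are two cassettes: a small one at (202,202) and a large one at (217,297). I'll enlarge the small cassette and the airbox.

```bash
cat > h.py <<'E'
import cv2,numpy as np
from cell import env
def world(n,uv,z):
    """intersect pixel rays with plane(s) z"""
    c=env.camera_model(n);uv=np.atleast_2d(np.array(uv,float))
    k=np.array([c['k1'],0,0,0,0]);x=cv2.undistortPoints(uv[:,None],c['mtx'],k)[:,0]
    d=np.c_[x,np.ones(len(x))]@c['R'];o=-c['R'].T@c['t']
    return o+d*((z-o[2])/d[:,2])[:,None]
def pix(n,X):
    c=env.camera_model(n);return cv2.projectPoints(np.atleast_2d(np.array(X,float)),cv2.Rodrigues(c['R'])[0],c['t'],c['mtx'],np.array([c['k1'],0,0,0,0]))[0][:,0]
def cloud(n,d,u0,u1,v0,v1):
    c=env.camera_model(n);v,u=np.mgrid[v0:v1,u0:u1];uv=np.c_[u.ravel(),v.ravel()].astype(float)
    x=cv2.undistortPoints(uv[:,None],c['mtx'],np.array([c['k1'],0,0,0,0]))[:,0]
    z=d[v0:v1,u0:u1].ravel();P=np.c_[x,np.ones(len(x))]*z[:,None]
    return ((P-c['t'])@c['R']).reshape(v1-v0,u1-u0,3)
E
python3 - <<'E'
from h import *
a=np.load('top0.npz')['p'];s=np.load('scene0.npz')['p']
f=lambda im,u,v,w,h,k:cv2.resize(im[v:v+h,u:u+w],None,fx=k,fy=k,interpolation=cv2.INTER_CUBIC)
A=f(a,165,165,75,75,5.3);B=f(a,315,185,93,120,5);C=f(s,290,225,130,115,4.6);
B2=np.zeros((600,800,3),np.uint8);B2[:B.shape[0],:B.shape[1]]=B[:600];h=min(330,A.shape[0])
A=cv2.resize(A,(330,330));B2[:330,468:798]=A
cv2.imwrite('pics/c1.png',B2);cv2.imwrite('pics/c2.png',C)
d=np.load('top0.npz')['d']
P=cloud('top',d,165,245,165,240);m=P[...,2]
for lo,hi in((.01,.022),(.03,.05)):
    q=P[(m>lo)&(m<hi)];print(lo,len(q),cv2.minAreaRect((q[:,:2]*1000).astype(np.float32)),np.median(q[:,2]))
P=cloud('top',d,315,408,185,305);m=P[...,2];print(np.histogram(m,np.arange(0,.09,.004)))
for lo,hi in((.008,.02),(.045,.075),(.058,.075)):
    q=P[(m>lo)&(m<hi)];print(lo,len(q),cv2.minAreaRect((q[:,:2]*1000).astype(np.float32)),np.median(q[:,2]))
E
```

```text
0.01 1814 ((569.6920166015625, 311.1058349609375), (166.26109313964844, 156.59718322753906), 11.86925220489502) 0.014737403421035754
0.03 242 ((583.0587158203125, 327.74755859375), (153.02786254882812, 43.457584381103516), 40.21014404296875) 0.040216914795632136
(array([1061,  409, 1338, 1891,  736,  106,   11,    5,   18,   33,   99,
        662, 1625,  697,  196,  215,  134,  103,   36,    4,    0,    0]), array([0.   , 0.004, 0.008, 0.012, 0.016, 0.02 , 0.024, 0.028, 0.032,
       0.036, 0.04 , 0.044, 0.048, 0.052, 0.056, 0.06 , 0.064, 0.068,
       0.072, 0.076, 0.08 , 0.084, 0.088]))
0.008 3965 ((465.0261535644531, -62.843719482421875), (255.0491485595703, 215.00027465820312), 2.2223007678985596) 0.013217595851102904
0.045 3591 ((465.86102294921875, -77.62535095214844), (212.5447235107422, 150.94821166992188), 2.3179590702056885) 0.05092981100259452
0.058 596 ((459.41766357421875, -64.43954467773438), (197.90216064453125, 103.26504516601562), 2.238258123397827) 0.06340307487553005
```

View pics/c1.png

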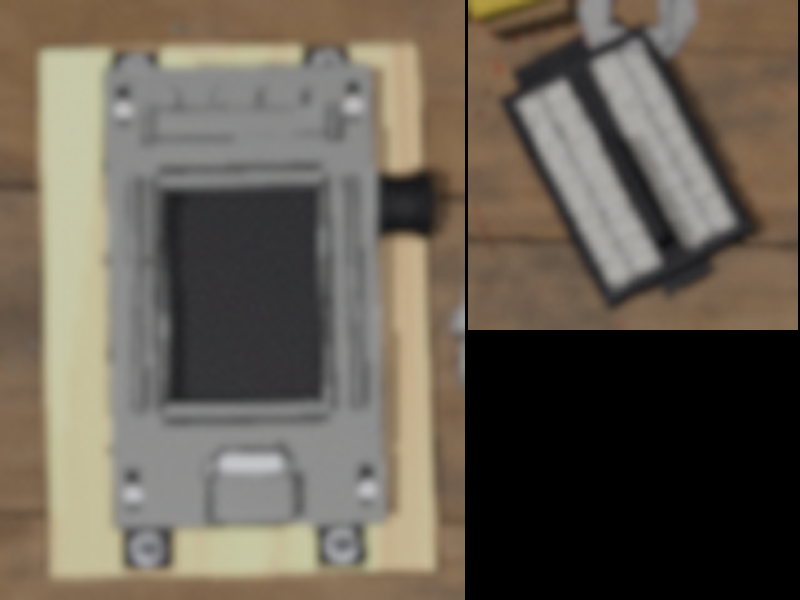

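View pics/c2.png

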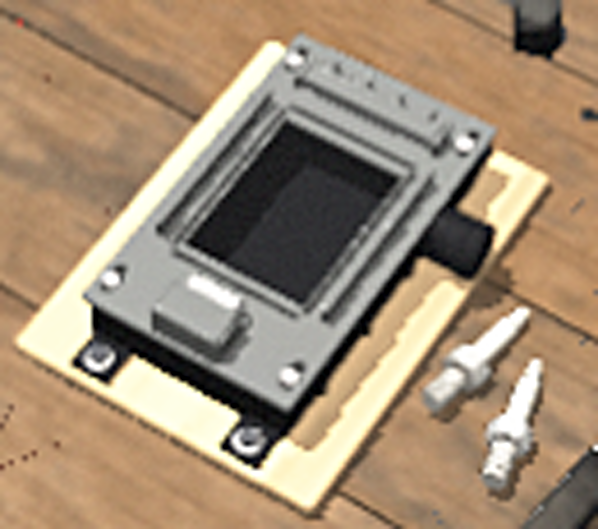

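The catch (white bolt, crop (250,463)) is at the near end and the lip at the far end, so airbox +x points away from the robot. The cassette's tongue is at its upper-left end (555,65) and the heel tab at its lower right (688,278). Next I'll convert these corners to poses.

```bash
python3 - <<'E'
from h import *
b=np.array([(40,45),(416,42),(437,570),(50,577)],float);b=(b+.5)/5-.5+[315,185]
W=world('top',b,.012);print('board',W.round(4));
e=lambda i,j:np.linalg.norm(W[i]-W[j]);print('sizes',e(0,1),e(1,2),e(2,3),e(3,0),'c',W.mean(0))
x=(W[0]-W[3]+W[1]-W[2]);print('yaw',np.degrees(np.arctan2(x[1],x[0])))
y=(W[0]-W[1]+W[3]-W[2]);print('yaw y',np.degrees(np.arctan2(-y[0],y[1])))
S=np.array([(22,343),(275,40),(550,180),(312,515)],float);S=(S+.5)/4.6-.5+[290,225] # near-left, far-left, far-right, near-right
V=world('scene',S,.012);print('scene board',V.round(4),V.mean(0),[np.linalg.norm(V[i]-V[i-1]) for i in range(4)]);x=V[1]-V[0]+V[2]-V[3];print('yaw',np.degrees(np.arctan2(x[1],x[0])))
c=np.array([(515,98),(643,32),(752,228),(612,300)],float);c=(c-[468,0]+.5)/4.4-.5+165
W=world('top',c,.016);print('cas',W.round(4));print('sizes',e(0,1),e(1,2),e(2,3),e(3,0),'c',W.mean(0))
x=(W[0]-W[3]+W[1]-W[2]);print('yaw',np.degrees(np.arctan2(x[1],x[0])))
y=(W[0]-W[1]+W[3]-W[2]);print('yaw y',np.degrees(np.arctan2(-y[0],y[1])))
d=np.load('top0.npz')['d'];P=cloud('top',d,165,245,165,240);m=P[...,2]
ctr=W.mean(0);q=P[(m>.033)&(m<.05)&(np.linalg.norm(P[...,:2]-ctr[:2],axis=-1)<.065)]
print('rib pts',len(q),q.mean(0),cv2.fitLine(q[:,:2].astype(np.float32),cv2.DIST_HUBER,0,.01,.01).T, np.degrees(cv2.PCACompute(q[:,:2].astype(np.float32),None)[1][0]))
# catch bolt white front edge: nose tip & lip edge
f=np.array([(218,470),(284,472),(150,138),(330,138),(145,100)],float);f=(f+.5)/5-.5+[315,185]
print(world('top',f,.066).round(4))
s=np.load('scene0.npz')['p'];Z=cv2.resize(s[165:225,225:290],None,fx=9,fy=9,interpolation=cv2.INTER_CUBIC);cv2.imwrite('pics/c3.png',Z)
E
```

```text
board [[ 0.5848  0.0297  0.012 ]
 [ 0.5902 -0.1484  0.012 ]
 [ 0.3414 -0.1595  0.012 ]
 [ 0.3347  0.0202  0.012 ]]
sizes 0.17817525016519573 0.2490544284050387 0.17983034266386522 0.25033078574064055 c [ 0.4627944  -0.06449802  0.012     ]
yaw 2.358651918744787
yaw y 1.9392568328851523
scene board [[ 0.3326  0.0144  0.012 ]
 [ 0.5801  0.0261  0.012 ]
 [ 0.5838 -0.151   0.012 ]
 [ 0.3356 -0.1622  0.012 ]] [ 0.45801907 -0.06815694  0.012     ] [np.float64(0.176713230257176), np.float64(0.24779090535781761), np.float64(0.1771340066711418), np.float64(0.24850232229411434)]
yaw 2.653117506182641
cas [[0.5934 0.3791 0.016 ]
 [0.6309 0.3114 0.016 ]
 [0.5251 0.2481 0.016 ]
 [0.4849 0.3216 0.016 ]]
sizes 0.07745304774642597 0.12320781073194456 0.08375699978261912 0.12285055186811408 c [0.55857266 0.31505997 0.016     ]
yaw 29.404742480483698
yaw y 28.83664000911484
rib pts 149 [0.54201088 0.30653829 0.04089628] [[0.8681765  0.49625552 0.5420109  0.30653828]] [49.742912 28.43324 ]
[[ 0.3833 -0.053   0.066 ]
 [ 0.3829 -0.0825  0.066 ]
 [ 0.5327 -0.0203  0.066 ]
 [ 0.5345 -0.1019  0.066 ]
 [ 0.5501 -0.0178  0.066 ]]
```

View pics/c3.png

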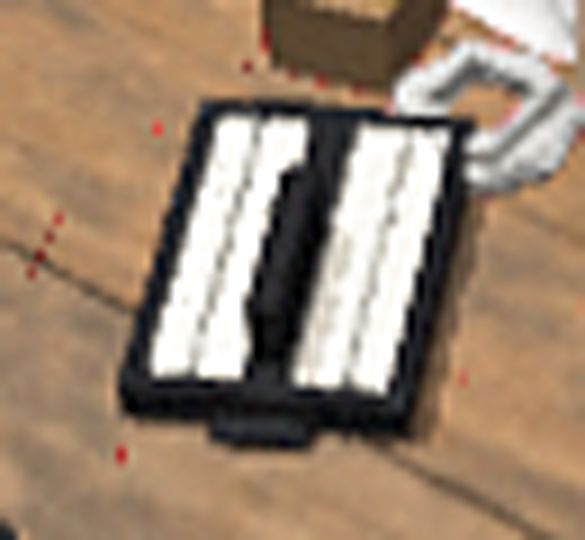

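The scene view confirms it: heel tab at crop (256,435), rib from (295,170) to (270,330). The two cameras disagree by about 4 mm on the board, so I'll average them and move to hover over the rib.

```bash
python3 - <<'E'
from h import *
f=lambda p:(np.array(p,float)+.5)/9-.5+[225,165]
W=world('scene',f([(205,102),(470,122),(410,405),(122,385)]),.016)
e=lambda i,j:np.linalg.norm(W[i]-W[j])
print(W.round(4),e(0,1),e(1,2),e(2,3),e(3,0));c=W.mean(0);print('c',c)
x=(W[0]-W[3]+W[1]-W[2]);a=np.arctan2(x[1],x[0]);print('yaw',np.degrees(a),'rib',c[:2]-.02*np.array([np.cos(a),np.sin(a)]))
d=np.load('scene0.npz')['d'];P=cloud('scene',d,225,290,165,225);m=P[...,2]
q=P[(m>.034)&(m<.05)&(np.linalg.norm(P[...,:2]-c[:2],axis=-1)<.06)];print('rib',len(q),q.mean(0))
t0=env.get_obs()['time']
env.move_gripper(.045,40)
env.move_to([.5405,.3050,.11],[np.pi,0,np.radians(29.3)])
o=env.get_obs();print(o['time']-t0,o['tcp_pos'],o['tool_rot'],o['joint_positions'],o['ft_force'])
p,_=env.get_image('scene');cv2.imwrite('pics/s1.png',cv2.resize(p[80:240,180:340],None,fx=3.7,fy=3.7,interpolation=cv2.INTER_CUBIC))
E
```

```text
[[0.5875 0.3851 0.016 ]
 [0.6296 0.3101 0.016 ]
 [0.5224 0.2458 0.016 ]
 [0.4778 0.3221 0.016 ]] 0.08599437392477857 0.1250160054513523 0.08836934963451953 0.1265009674814122
c [0.55429949 0.31578445 0.016     ]
yaw 30.42120316199753 rib [0.53705296 0.30565739]
rib 72 [0.53491413 0.30496132 0.0383873 ]
1.9499999999999997 [0.54053487 0.30569604 0.11040895] [-3.14132949e+00 -7.96101809e-04  5.12506559e-01] [4.44439091e-01 4.59321388e-01 1.73627605e+00 3.90692150e-04
 9.45218897e-01 1.50250010e+00] [-0.46842531  0.09596308  0.31162903]
```

View pics/s1.png

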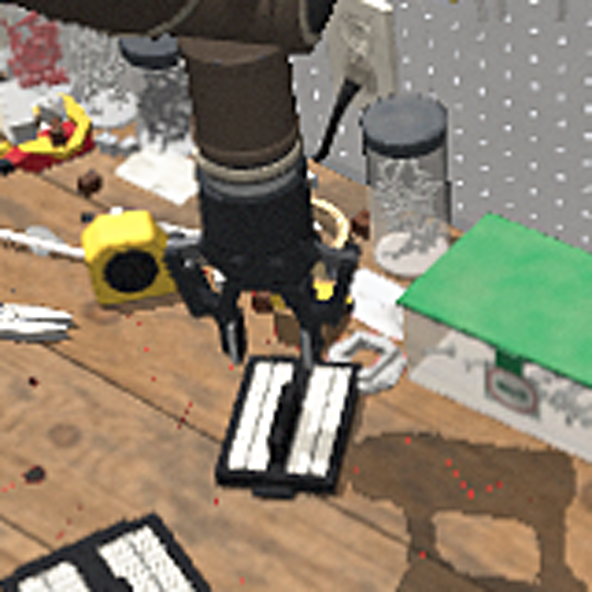

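The hover looks right: the open fingers straddle the rib. Now I'll grasp, lift, and carry it tilted 16° to a spot above the airbox.

```bash
cat >> h.py <<'E'
YAW=np.radians(2.35)
BOX=np.array([.4604,-.0663,0.])
def show(s=''):
    o=env.get_obs();print(s,'t',round(o['time'],2),'p',o['tcp_pos'].round(4),'r',np.degrees(o['tool_rot']).round(2),'F',o['ft_force'].round(2),'T',o['ft_torque'].round(3),'w',round(o['gripper_width'],4),'g',round(float(o['grasp_force']),1));return o
E
python3 - <<'E'
from h import *
a=np.radians(29.7)
env.move_to([.539,.3055,.075],[np.pi,0,a])
print(env.movel([.539,.3055,.0385],rate=.06,stop_force=8));show('down')
env.move_gripper(.0,70);show('grip')
env.movel([.539,.3055,.20],rate=.2);show('lift')
R=lambda t:[np.pi,t,YAW]
env.move_to([.44,-.067,.20],R(np.radians(16)));show('over')
for n in('scene','top'):
    p,d=env.get_image(n);np.savez(n+'2.npz',p=p,d=d)
s=np.load('scene2.npz')['p'];t=np.load('top2.npz')['p']
A=cv2.resize(s[180:340,270:430],(400,400));B=cv2.resize(t[150:310,280:440],(400,400));cv2.imwrite('pics/o1.png',np.hstack([A,B]))
E
```

```text
False
down t 3.12 p [0.5391 0.3055 0.0384] r [-180.      0.     29.69] F [-0.13  0.67  0.43] T [ 0.066 -0.031 -0.011] w 0.0449 g 0.0
grip t 3.52 p [0.5396 0.3057 0.0392] r [ 1.7999e+02 -8.0000e-02  2.9700e+01] F [ 0.39 -0.5   3.02] T [-0.063 -0.006 -0.052] w 0.0105 g 71.8
lift t 4.48 p [0.5377 0.3049 0.1983] r [-179.99    0.19   29.7 ] F [ 0.17  0.22 -1.99] T [-0.041  0.04  -0.015] w 0.0104 g 71.3
over t 5.92 p [ 0.4405 -0.0663  0.2   ] r [-179.97   15.95    2.4 ] F [ 0.1  -0.43 -2.11] T [ 0.002 -0.269  0.041] w 0.0107 g 71.2
```

View pics/o1.png

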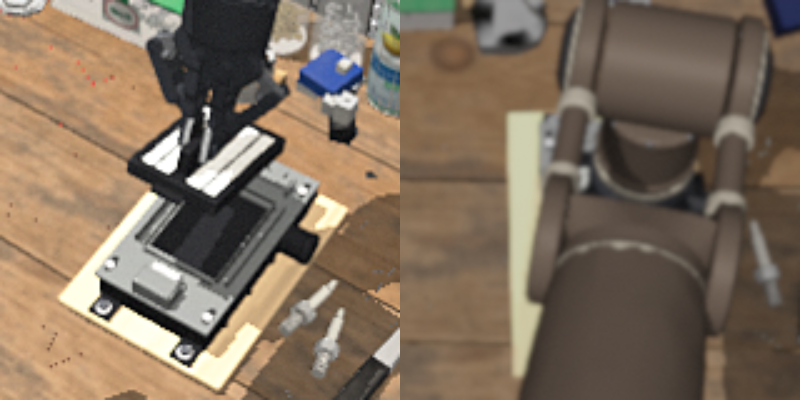

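It is held squarely and tilted over the box: in the left panel the heel is at about (190,190), clear of the catch at (160,280). For a relative fix in the scene camera, I'll predict the cassette corners and compare them with an enlarged crop.

```bash
cat >> h.py <<'E'
from scipy.spatial.transform import Rotation as Ro
GR=np.array([-.020,0,.039])   # TCP in cassette frame
def tcp_for(tip_box,tilt,gr=None,yaw=None,box=None):
    """TCP pose that puts tongue_tip at tip_box (airbox frame) with heel-up tilt"""
    gr=GR if gr is None else gr;yaw=YAW if yaw is None else yaw;box=BOX if box is None else box
    Rc=Ro.from_euler('xyz',[0,tilt,yaw])
    p=box+Ro.from_euler('z',YAW).apply(tip_box)+Rc.apply(gr-np.array([.079,0,0]))
    return p,[np.pi,tilt,yaw]
def cas_pts(o,X,gr=None):
    gr=GR if gr is None else gr
    Rt=Ro.from_euler('xyz',o['tool_rot'])*Ro.from_euler('x',-np.pi)
    return o['tcp_pos']+Rt.apply(np.atleast_2d(X)-gr)
E
python3 - <<'E'
from h import *
o=show()
X=np.array([(65,45,16),(65,-45,16),(-65,-45,16),(-65,45,16),(-65,-45,0),(-65,45,0),(65,-45,0)])/1e3
P=cas_pts(o,X);q=pix('scene',P)
print(np.c_[((q-[316,224]+.5)*8-.5),q].round(1))
s=np.load('scene2.npz')['p'];Z=cv2.resize(s[224:270,316:390],None,fx=8,fy=8,interpolation=cv2.INTER_CUBIC)
cv2.imwrite('pics/o2.png',Z)
E
```

```text
t 6.02 p [ 0.4406 -0.0662  0.2001] r [-179.99   15.96    2.45] F [ 0.22  0.15 -2.53] T [ 0.058 -0.216  0.076] w 0.0101 g 71.2
[[285.  -42.7 351.2 218.2]
 [557.2  86.4 385.2 234.4]
 [332.5 297.  357.1 260.7]
 [ 44.2 151.5 321.1 242.5]
 [321.1 344.7 355.7 266.6]
 [ 35.4 199.  320.  248.4]
 [545.1 131.9 383.7 240.1]]
```

View pics/o2.png

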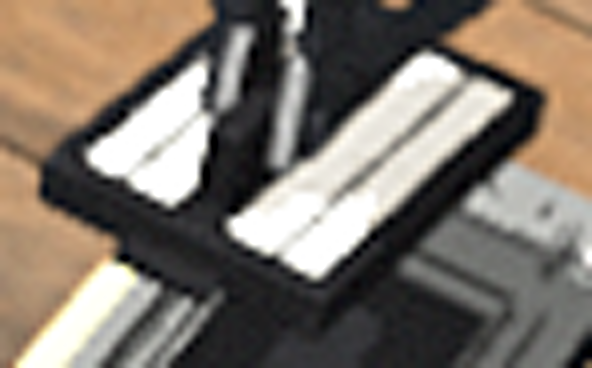

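The predicted and seen corners agree to within about 1 mm (silhouette centre 293 against 296 in the 8x crop). The grip offset is therefore fine, and the scene camera matches the arm, so I'll weight its box fix more. Next is the pre-insert pose at a 13° tilt.

```bash
cat >> h.py <<'E'
BOX=np.array([.4588,-.0675,0.]);YAW=np.radians(2.5)
T13=np.radians(13)
E
python3 - <<'E'
from h import *
p,r=tcp_for([.056,0,.085],T13);env.move_to(p,r)
p,r=tcp_for([.056,0,.061],T13);print(p,env.movel(p,r,rate=.08,stop_force=5));o=show()
s,d=env.get_image('scene')
q=pix('scene',cas_pts(o,np.array([(-73,15,6),(-73,-15,6),(-73,15,0),(-73,-15,0),(79,-33,0)])/1e3))
Rb=Ro.from_euler('z',YAW)
qb=pix('scene',BOX+Rb.apply(np.array([(-74,14,67),(-74,-14,67),(-83,20,70),(-83,-20,70),(-105,20,70),(-105,-20,70)])/1e3))
g=lambda q:((q-[308,226]+.5)*7-.5).round(0)
print(g(q),'\n',g(qb))
cv2.imwrite('pics/o3.png',cv2.resize(s[226:311,308:408],None,fx=7,fy=7,interpolation=cv2.INTER_CUBIC))
E
```

```text
[ 0.42714062 -0.06888228  0.12127059] False
 t 6.81 p [ 0.4276 -0.0689  0.1215] r [179.99  12.99   2.51] F [ 0.85 -0.27 -1.45] T [-0.03  -0.177 -0.031] w 0.0099 g 71.3
[[141. 389.]
 [221. 431.]
 [139. 403.]
 [219. 445.]
 [494. 232.]] 
 [[171. 419.]
 [243. 458.]
 [140. 424.]
 [244. 480.]
 [102. 471.]
 [207. 528.]]
```

View pics/o3.png

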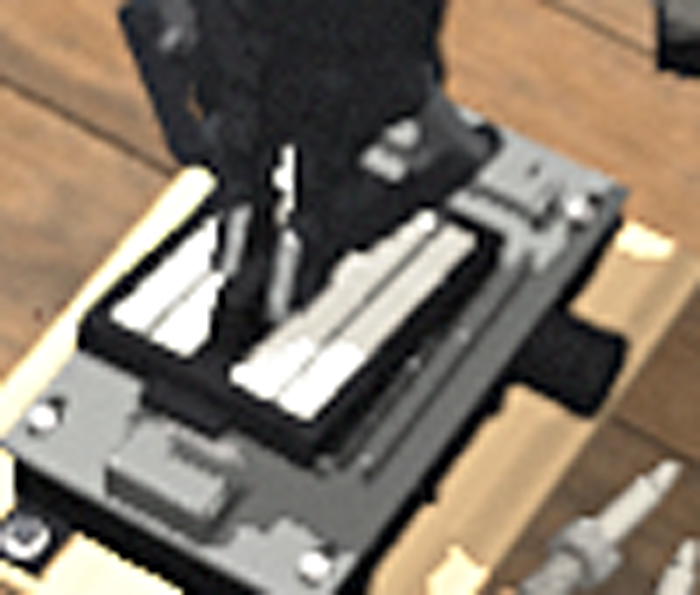

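The heel tab, seen at (145,390)–(228,435), and the catch housing, left corners (107,475) and (143,430), are both offset about 2 mm to -y of the model. They are aligned with each other laterally, with the frame shifted about -1 mm in x. I'll touch down on the seat, then slide in to the stop.

```bash
python3 - <<'E'
from h import *
def tipz(o): 
    t=cas_pts(o,[.079,0,0])[0];return Ro.from_euler('z',-YAW).apply(t-BOX).round(4)
p,r=tcp_for([.056,0,.061],T13)
p2,_=tcp_for([.056,0,.046],T13)
print('seat',env.movel(p2,r,rate=.015,stop_force=3.5));o=show();print(tipz(o))
zt=tipz(o)[2]
p3,_=tcp_for([.056,0,zt+.0008],T13);env.movel(p3,r,rate=.02);o=show('up');print(tipz(o))
p4,_=tcp_for([.090,0,zt+.0008],T13);print('stop',env.movel(p4,r,rate=.02,stop_force=4.5));o=show();print(tipz(o))
E
```

```text
seat True
 t 7.58 p [ 0.4266 -0.0689  0.1101] r [-179.99   13.08    2.51] F [-2.56  0.01  4.2 ] T [-0.009 -0.349  0.026] w 0.0108 g 72.2
[0.0554 0.     0.0497]
up t 7.83 p [ 0.4273 -0.0689  0.1106] r [179.99  12.97   2.5 ] F [ 0.98 -0.38  0.04] T [-0.058 -0.359 -0.028] w 0.0105 g 71.5
[ 0.0562 -0.0001  0.0504]
stop True
 t 8.28 p [ 0.4278 -0.0688  0.1106] r [-179.99   13.19    2.51] F [-0.17 -0.38  2.22] T [ 0.016 -0.373 -0.047] w 0.0105 g 71.8
[0.0565 0.0001 0.05  ]
```

The seat was felt at z = 49.7 mm, which agrees with the nominal 50. The slide tripped at once (still dragging, or a transient), so I'll lift slightly and retry.

```bash
cat >> h.py <<'E'
def tipb(o=None,gr=None):
    o=o or env.get_obs();t=cas_pts(o,[.079,0,0],gr)[0];return Ro.from_euler('z',-YAW).apply(t-BOX).round(4)
E
python3 - <<'E'
from h import *
r=[np.pi,T13,YAW]
p,_=tcp_for([.056,0,.0515],T13);env.movel(p,r,rate=.03);env.pause(.2);show('up');print(tipb())
for x in (.060,.064,.068,.072,.076,.080,.084,.088):
    p,_=tcp_for([x,0,.0510],T13);h=env.movel(p,r,rate=.02,stop_force=5.5)
    show(f'{x} {h}');print(tipb())
    if h:break
E
```

```text
up t 8.72 p [ 0.4267 -0.0688  0.1114] r [-179.98   13.05    2.5 ] F [-0.6  -0.03 -1.38] T [ 0.006 -0.117 -0.001] w 0.0102 g 71.4
[0.0555 0.0001 0.0511]
0.06 False t 9.07 p [ 0.4314 -0.0688  0.1113] r [180.    12.99   2.5 ] F [ 0.48 -0.17 -2.14] T [ 0.017 -0.129 -0.008] w 0.0105 g 71.4
[ 0.0603 -0.0001  0.051 ]
0.064 False t 9.43 p [ 0.4354 -0.0686  0.1113] r [180.    12.99   2.5 ] F [-0.69 -0.06 -1.79] T [ 0.043 -0.128 -0.023] w 0.0104 g 71.4
[ 0.0643 -0.      0.0511]
0.068 False t 9.78 p [ 0.4394 -0.0684  0.1113] r [180.    12.99   2.5 ] F [ 0.38 -0.45 -2.55] T [-0.045 -0.066  0.016] w 0.0102 g 71.4
[ 0.0682 -0.      0.0511]
0.072 False t 10.12 p [ 0.4433 -0.0682  0.1113] r [180.    12.99   2.5 ] F [-0.39 -0.07 -0.79] T [ 0.006 -0.188 -0.019] w 0.0108 g 71.4
[ 0.0722 -0.      0.051 ]
0.076 False t 10.47 p [ 0.4474 -0.068   0.1113] r [180.    12.99   2.5 ] F [ 0.52 -1.24 -1.51] T [ 0.012 -0.207  0.007] w 0.0104 g 71.4
[ 0.0762 -0.      0.051 ]
0.08 False t 10.82 p [ 0.4513 -0.0679  0.1113] r [180.    12.99   2.5 ] F [-0.7   0.68 -2.54] T [-0.015 -0.157  0.099] w 0.0105 g 71.4
[ 0.0802 -0.      0.051 ]
0.084 True t 11.07 p [ 0.4527 -0.0675  0.1109] r [-179.97   13.27    2.5 ] F [-0.    0.23  1.7 ] T [-0.057 -0.27  -0.033] w 0.0104 g 71.8
[0.0814 0.0002 0.0502]
```

```bash
python3 - <<'E'
from h import *
r=[np.pi,T13,YAW]
for k in range(2):
    p,_=tcp_for([.0790,0,.0513],T13);env.movel(p,r,rate=.03);env.pause(.15);show('back');print(tipb())
    p,_=tcp_for([.0860,0,.0513],T13);h=env.movel(p,r,rate=.012,stop_force=6);show(f'{h}');print(tipb())
env.pause(.2);show('hold');print(tipb())
E
```

```text
back t 11.47 p [ 0.4496 -0.0678  0.1112] r [-179.98   13.05    2.5 ] F [-1.24 -0.51 -1.88] T [-0.004 -0.137  0.059] w 0.0102 g 71.4
[0.0785 0.0001 0.0509]
True t 11.93 p [ 0.4528 -0.0676  0.1111] r [-179.97   13.35    2.5 ] F [-0.45 -0.18  0.61] T [-0.135 -0.358 -0.025] w 0.01 g 71.7
[0.0813 0.0002 0.0503]
back t 12.32 p [ 0.4497 -0.0678  0.1113] r [-179.99   13.04    2.5 ] F [ 1.2   0.44 -1.34] T [-0.001 -0.15   0.027] w 0.0104 g 71.3
[0.0786 0.0001 0.0509]
True t 12.78 p [ 0.4528 -0.0676  0.111 ] r [-179.97   13.33    2.51] F [ 0.6  -0.29  1.37] T [-0.08  -0.368 -0.045] w 0.0103 g 71.6
[0.0813 0.0002 0.0503]
hold t 12.97 p [ 0.4527 -0.0676  0.1108] r [-179.97   13.31    2.5 ] F [ 0.54 -0.52  2.43] T [-0.134 -0.591 -0.032] w 0.0104 g 71.8
[0.0812 0.0002 0.0501]
```

```bash
python3 - <<'E'
from h import *
r=[np.pi,T13,YAW]
def F(n=6):
    a=[]
    for _ in range(n): o=env.get_obs();a.append(np.r_[o['ft_force'],o['ft_torque'][1]]);env.pause(.02)
    return np.mean(a,0).round(2)
p,_=tcp_for([.0785,0,.0509],T13);env.movel(p,r,rate=.03);f0=F();print(f0,tipb())
for x in np.arange(.0805,.0850,.0005):
    p,_=tcp_for([x,0,.0509],T13);env.movel(p,r,rate=.02);f=F();o=env.get_obs();print(round(x,4),f-f0,tipb(o),np.degrees(o['tool_rot'][1]).round(2))
    if np.linalg.norm((f-f0)[:3])>9:break
print(env.get_obs()['time'])
E
```

```text
[-0.85 -0.12  0.66 -0.11] [0.0774 0.0002 0.0505]
0.0805 [-0.12 -0.07 -1.14  0.1 ] [0.0803 0.0001 0.0506] 13.03
0.081 [ 0.82  0.08 -2.04  0.  ] [0.0812 0.     0.0508] 12.97
0.0815 [ 1.31  0.02 -2.3  -0.04] [ 0.0816 -0.      0.0509] 12.99
0.082 [-0.44 -0.05 -1.54  0.16] [0.0817 0.     0.0508] 13.04
0.0825 [-2.74 -0.14 -0.39  0.52] [0.0817 0.0001 0.0507] 13.1
0.083 [-4.43 -0.73  1.42  0.81] [0.0817 0.0001 0.0506] 13.17
0.0835 [-5.33 -0.55  2.    0.94] [0.0817 0.0001 0.0505] 13.23
0.084 [-6.34 -0.54  3.28  1.1 ] [0.0816 0.0002 0.0505] 13.3
0.0845 [-6.98 -0.66  3.94  1.22] [0.0816 0.0002 0.0504] 13.36
0.085 [-7.93 -0.8   4.75  1.38] [0.0816 0.0002 0.0504] 13.43
16.825
```

The force rise is clear (-9 N at tip x = 81.7 mm, no further travel): that is a rigid wall with arm stiffness of about 3 N/mm. I'll confirm the tongue is under the lip with a gentle upward feel, then swing down to 6° while keeping light pressure on the stop.

```bash
cat >> h.py <<'E'
def FT(n=5):
    a=[]
    for _ in range(n): o=env.get_obs();a.append(np.r_[o['ft_force'],o['ft_torque'][1]]);env.pause(.02)
    return np.mean(a,0)
F0=np.array([0.,0.,-1.9,-.15])
def rep(s=''):
    f=FT()-F0;o=env.get_obs();Tc=f[3]+.179*f[0]
    Ft,Fh=np.linalg.solve([[1,1],[-.099,.053]],[f[2],Tc])
    h=cas_pts(o,[-.073,0,0])[0]
    print(s,'t',round(o['time'],1),'F',f.round(1),'tongue/heel',round(Ft,1),round(Fh,1),'tip',tipb(o),'tilt',np.degrees(o['tool_rot'][1]).round(2),'heel z',h[2].round(4),flush=True)
    return f,o,h
XS=.0826 # flat tip x at the stop (model)
def go(tilt_deg,push,z=.0499,rate=.04):
    t=np.radians(tilt_deg);p,r=tcp_for([XS-.004*np.sin(max(t,0))+push,0,z],t);env.movel(p,r,rate=rate)
E
python3 - <<'E'
from h import *
go(13,-.001,.0505);rep('free')
t=T13
p,r=tcp_for([XS-.0025,0,.0545],t);print('lip felt',env.movel(p,r,rate=.015,stop_force=4));rep()
go(13,0,.0502);rep('stop')
for a in (11,9,7.5,6.5): go(a,.0006,.0502);f,o,h=rep(a)
E
```

```text
free t 17.2 F [-0.8 -0.5  0.9  0.2] tongue/heel 0.3 0.6 tip [ 0.0816 -0.0001  0.0507] tilt 12.89 heel z 0.0847
lip felt True
 t 17.5 F [-0.8 -0.1  0.   0. ] tongue/heel 0.9 -0.9 tip [0.0792 0.0005 0.0517] tilt 13.11 heel z 0.0862
stop t 17.9 F [-2.   0.7  4.   0.2] tongue/heel 2.2 1.8 tip [0.0814 0.0001 0.0502] tilt 13.04 heel z 0.0845
11 t 18.2 F [-4.2  0.8  5.4  0.6] tongue/heel 2.7 2.7 tip [0.0815 0.0001 0.0501] tilt 11.15 heel z 0.0795
9 t 18.5 F [-5.1  0.3  5.5  0.8] tongue/heel 2.6 2.8 tip [0.0816 0.0002 0.05  ] tilt 9.18 heel z 0.0742
7.5 t 18.9 F [-5.8  0.2  5.7  0.8] tongue/heel 3.4 2.4 tip [0.0818 0.0002 0.0499] tilt 7.69 heel z 0.0703
6.5 t 19.2 F [-5.8  0.7  5.6  0.8] tongue/heel 3.3 2.3 tip [0.0818 0.0002 0.0499] tilt 6.7 heel z 0.0676
```

The lip was felt 1.5–2 mm up, and the stop contact is holding at about 6 N. Continuing the swing onto the catch bevel in fine steps.

```bash
python3 - <<'E'
from h import *
a=6.5
for k in range(30):
    a-=.5 if k<2 else .3
    go(a,.0006,.0502,rate=.06);f,o,h=rep(round(a,2))
    if abs(f[2])>15 or h[2]<.0515 or np.degrees(o['tool_rot'][1])<.3:break
E
```

```text
6.0 t 19.5 F [-6.2  0.4  6.1  0.8] tongue/heel 4.0 2.1 tip [0.0819 0.0002 0.0498] tilt 6.2 heel z 0.0663
5.5 t 19.9 F [-5.9  0.2  6.3  0.8] tongue/heel 3.7 2.5 tip [0.0818 0.0002 0.0498] tilt 5.71 heel z 0.0649
5.2 t 20.2 F [-6.2  0.4  6.   0.9] tongue/heel 3.4 2.6 tip [0.0819 0.0002 0.0499] tilt 5.4 heel z 0.0642
4.9 t 20.5 F [-5.8  0.8  7.6  1. ] tongue/heel 2.6 5.1 tip [0.0821 0.0002 0.0501] tilt 5.1 heel z 0.0636
4.6 t 20.9 F [-6.1  0.8  7.9  1.1] tongue/heel 2.8 5.1 tip [0.0821 0.0002 0.0502] tilt 4.81 heel z 0.0629
4.3 t 21.2 F [-5.9  0.8  8.7  1.1] tongue/heel 2.5 6.2 tip [0.0822 0.0002 0.0502] tilt 4.5 heel z 0.0622
4.0 t 21.5 F [-6.2  0.6  8.9  1.2] tongue/heel 2.8 6.1 tip [0.0822 0.0002 0.0503] tilt 4.2 heel z 0.0614
3.7 t 21.9 F [-6.1  0.3  9.   1.2] tongue/heel 2.7 6.2 tip [0.0822 0.0002 0.0503] tilt 3.91 heel z 0.0606
3.4 t 22.2 F [-5.8  0.4  8.9  1.2] tongue/heel 2.0 7.0 tip [0.0822 0.0002 0.0503] tilt 3.61 heel z 0.0599
3.1 t 22.5 F [-6.5  0.5  9.5  1.2] tongue/heel 2.7 6.7 tip [0.0823 0.0002 0.0504] tilt 3.31 heel z 0.0591
2.8 t 22.9 F [-6.   0.4  6.6  1. ] tongue/hee
[... 199 characters left out ...]
tongue/heel 2.9 3.1 tip [0.0822 0.0002 0.0498] tilt 2.4 heel z 0.0562
1.9 t 23.9 F [-6.2  0.3  6.5  0.9] tongue/heel 3.4 3.1 tip [0.0822 0.0002 0.0498] tilt 2.1 heel z 0.0554
1.6 t 24.2 F [-6.   0.9  6.6  0.9] tongue/heel 3.2 3.4 tip [0.0822 0.0002 0.0498] tilt 1.8 heel z 0.0546
1.3 t 24.5 F [-6.3  1.   6.9  0.9] tongue/heel 3.6 3.2 tip [0.0822 0.0002 0.0498] tilt 1.5 heel z 0.0538
1.0 t 24.9 F [-5.9  0.8  4.3  0.7] tongue/heel 3.6 0.7 tip [0.0821 0.0003 0.0495] tilt 1.2 heel z 0.0527
0.7 t 25.2 F [-6.3  0.8  6.2  0.9] tongue/heel 3.9 2.2 tip [0.0822 0.0003 0.0497] tilt 0.9 heel z 0.0521
0.4 t 25.5 F [-6.3  0.5  5.7  0.8] tongue/heel 3.9 1.8 tip [0.0822 0.0003 0.0496] tilt 0.61 heel z 0.0512
```

The bevel load rose to about 9.5 N and released at heel +8 mm, with a second snap at about +3 mm. Pressing it flat until the seat is felt.

```bash
python3 - <<'E'
from h import *
for a in (.1,-.1,-.3,-.5,-.7):
    go(a,.0006,.0500,rate=.06);f,o,h=rep(a)
    if f[2]>14:break
# relax the push, then feel whether the catch holds: gentle lift
go(a+.3,-.0003,.0500);rep('relax')
p=env.get_obs()['tcp_pos'];print('lift stopped',env.movel(p+[0,0,.004],rate=.012,stop_force=6));f,o,h=rep('lift')
E
```

```text
0.1 t 25.9 F [-6.4  1.   7.   0.9] tongue/heel 3.9 3.2 tip [0.0822 0.0003 0.0496] tilt 0.31 heel z 0.0504
-0.1 t 26.2 F [-7.1  1.1  9.8  1.2] tongue/heel 4.2 5.6 tip [0.0823 0.0003 0.0499] tilt 0.12 heel z 0.0502
-0.3 t 26.5 F [-7.5  1.5 12.3  1.4] tongue/heel 4.0 8.3 tip [0.0824 0.0003 0.0503] tilt -0.08 heel z 0.0501
-0.5 t 26.9 F [-8.2  1.7 14.9  1.6] tongue/heel 4.1 10.8 tip [0.0825 0.0003 0.0506] tilt -0.27 heel z 0.0499
relax t 27.2 F [-5.4  1.5 10.   1.1] tongue/heel 2.8 7.2 tip [0.0824 0.0002 0.0503] tilt -0.11 heel z 0.05
lift stopped True
lift t 27.5 F [ 1.9 -0.3  4.6 -0.1] tongue/heel -0.2 4.8 tip [0.0821 0.0003 0.0504] tilt -0.13 heel z 0.05
```

Flat on the seat (heel load rising, no travel). One more gentle lift to check that the catch holds, then release and check the picture.

```bash
python3 - <<'E'
from h import *
for k in range(8):
    p=env.get_obs()['tcp_pos'];
    env.movel(p+[0,0,.0012],rate=.02);f,o,h=rep('lift')
    if f[2]<-5:break
go(0,0,.0499);rep('down')
env.move_gripper(.03);show('open')
p=env.get_obs()['tcp_pos'];env.movel(p+[0,0,.06],rate=.1)
env.move_to([.30,.25,.30],[np.pi,0,np.radians(29)]);show('away')
d={}
for n in('scene','top'):
    s,dd=env.get_image(n);d[n]=s;np.savez(n+'3.npz',p=s,d=dd)
A=cv2.resize(d['scene'][220:320,300:410],(440,400),interpolation=cv2.INTER_CUBIC);B=cv2.resize(d['top'][190:300,320:410],(327,400),interpolation=cv2.INTER_CUBIC);cv2.imwrite('pics/f1.png',np.hstack([A,B]))
E
```

```text
lift t 27.9 F [ 0.5  0.5 -0.1  0.1] tongue/heel -1.5 1.4 tip [0.0812 0.0005 0.0504] tilt 0.28 heel z 0.0511
lift t 28.2 F [ 1.8 -0.3 -7.2 -0.5] tongue/heel -1.1 -6.0 tip [0.081  0.0006 0.0512] tilt 0.21 heel z 0.0517
down t 28.6 F [-1.4  0.3  1.   0.3] tongue/heel 0.0 1.0 tip [0.0823 0.0001 0.0501] tilt 0.05 heel z 0.0502
open t 28.89 p [ 0.4429 -0.0683  0.0892] r [ 1.7999e+02 -5.0000e-02  2.5000e+00] F [-0.01  0.46  0.33] T [-0.01   0.004 -0.05 ] w 0.0297 g 0.0
away t 31.06 p [0.3002 0.2494 0.2993] r [1.7996e+02 7.0000e-02 2.8960e+01] F [-1.32 -1.4  -0.05] T [-0.004  0.007  0.014] w 0.0301 g 0.0
```

View pics/f1.png

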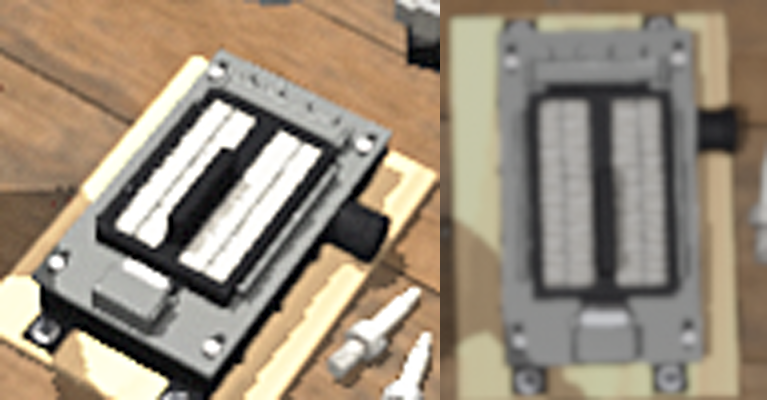

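The picture shows the cassette flat between the guides, with the tongue under the lip at (605,80) and the white bolt out over the heel at (605,318) in the right panel. The lift test met -6 N at the heel, so the catch holds. The gripper is clear and the plugs look unmoved, so I'm handing the job in.

```bash
python3 -c "
from cell import env
print(env.close_job())"
```

```text
the job is handed in; nothing more can be done
None
```

The cassette is in the airbox, flat on the seat and against the stop with the catch closed over the heel tab; it is released and the job is handed in (about 31 s used, highest load I read about 17 N; no verdict was returned).

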